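Dock the amber reagent bottles by cap colour

TASK

Load the reagents for the run: stand each of the four amber glass bottles in the dock that has the colour of its cap, seated on the dock's floor, in the priming order blue, then green, then yellow, then red. Keep them upright and set them down gently, they are glass; leave the two white bottles where they stand.

Things in the scene. Friction and masses are not known exactly. Their poses are not given: they have to be found in the camera images.
- amber_blue_center (a point): Task bottle: small amber-brown glass bottle with a blue screw cap, standing upright on the bench, 100 to 180 g. Round: body 50 mm in diameter up to 47 mm, then a brown shoulder, then the cap, 26 mm in diameter, top at 70 mm. This point is its centre, on its axis, 35 mm above its foot; z up its axis.
- amber_green_center (a point): Task bottle: small amber-brown glass bottle with a green screw cap, standing upright on the bench, 100 to 180 g. Round: body 50 mm in diameter up to 47 mm, then a brown shoulder, then the cap, 26 mm in diameter, top at 70 mm. This point is its centre, on its axis, 35 mm above its foot; z up its axis.
- amber_yellow_center (a point): Task bottle: small amber-brown glass bottle with a yellow screw cap, standing upright on the bench, 100 to 180 g. Round: body 50 mm in diameter up to 47 mm, then a brown shoulder, then the cap, 26 mm in diameter, top at 70 mm. This point is its centre, on its axis, 35 mm above its foot; z up its axis.
- amber_red_center (a point): Task bottle: small amber-brown glass bottle with a red screw cap, standing upright on the bench, 100 to 180 g. Round: body 50 mm in diameter up to 47 mm, then a brown shoulder, then the cap, 26 mm in diameter, top at 70 mm. This point is its centre, on its axis, 35 mm above its foot; z up its axis.
- dock_blue_seat (a point): Target: the blue dock, a shallow square blue tray fixed to the bench, turned by up to 0.2 rad, 84 mm square outside, 10 mm high, walls 9 mm thick, open recess 66 mm square with a light grey floor. This point is the middle of the recess floor, 5 mm above the bench; x and y along its sides, z up. A bottle seated in it has its centre 35 mm above this point.
- dock_green_seat (a point): Target: the green dock, a shallow square green tray fixed to the bench, turned by up to 0.2 rad, 84 mm square outside, 10 mm high, walls 9 mm thick, open recess 66 mm square with a light grey floor. This point is the middle of the recess floor, 5 mm above the bench; x and y along its sides, z up. A bottle seated in it has its centre 35 mm above this point.
- dock_yellow_seat (a point): Target: the yellow dock, a shallow square yellow tray fixed to the bench, turned by up to 0.2 rad, 84 mm square outside, 10 mm high, walls 9 mm thick, open recess 66 mm square with a light grey floor. This point is the middle of the recess floor, 5 mm above the bench; x and y along its sides, z up. A bottle seated in it has its centre 35 mm above this point.
- dock_red_seat (a point): Target: the red dock, a shallow square red tray fixed to the bench, turned by up to 0.2 rad, 84 mm square outside, 10 mm high, walls 9 mm thick, open recess 66 mm square with a light grey floor. This point is the middle of the recess floor, 5 mm above the bench; x and y along its sides, z up. A bottle seated in it has its centre 35 mm above this point.
- white_red_center (a point): Bystander, to be left alone: a loose bottle of the same shape and size as the task bottles, but of opaque white plastic, with a red cap. This point is its centre, 35 mm above its foot.
- white_blue_center (a point): Bystander, to be left alone: a loose bottle of the same shape and size as the task bottles, but of opaque white plastic, with a blue cap. This point is its centre, 35 mm above its foot.
Things that resemble listed ones, but are neither listed nor needed, are in the scene too. What is shaped like the part that bears amber_yellow_center but black is not meant. Leave any brown look-alike of the part that bears dock_red_seat alone.

How it is judged:
By the outcome, as a careful person would: the job done as asked, in the order asked, and still so for the second after the job is handed in, with the robot touching nothing.
It also fails if it takes over 109 s, if anything falls off the work surface, if the arm or the gripper's body presses on something with over 40 N, if the wrist force passes 120 N, or if a joint passes its speed limit or range.

ROBOT

A 6-joint arm with a two-finger parallel gripper is mounted at the origin on the work surface. World frame = base frame: x ahead of the robot, y to its left, z up, the work surface at z = 0. Lengths are in m, angles in degrees, forces in N, time in s.
With the tool pointing down it reaches from about 0.4 to 0.825 m from the base axis. Payload 7 kg.
Tool frame: the origin (TCP) lies midway between the tips of the shut fingers; the grasp point (between the pads) lies 19 mm behind it; z points along the fingers, y is the direction in which the jaws open and shut (so a half turn about z gives the same grasp; the last joint's range is limited). The gripper opens to 88 mm and grips with 3 to 60 N. Pads are 19 mm wide; open, the fingers measure 130 mm over their backs; the gripper's body (78 mm by 193 mm) begins 47 mm behind the grasp point.
Start: joints at [-59.754, 20.546, 0.682, 0, -70.136, -16.507], TCP at [0.16, -0.656, 0.227] pointing down, gripper open.
Joint ranges: [-176.03, 176.03], [-82.01, 121.73], [-58.28, 71.71], [-173.87, 95.51], [-174.79, -0.11], [-173.66, 173.66]. Speed limits (degrees/s): [136.94, 136.94, 172.46, 180, 180, 180].

INTERFACE

Orientations are given as [roll, pitch, yaw] about the fixed x, y, z axes, in that order (R = Rz(yaw) Ry(pitch) Rx(roll)).
In Python, from plant import get_state, capture, get_calibration, close_job, boxes_of, cut_out gives the robot as it stands.
- The arm moves only by the tool apply_moves, never from a script. Its argument "commands" is a list of rows, each an object with "grip": the closure, from 0 (fully open) to 1 (shut); "slide": the shift along the tool's x, y, z in m, a list of three; "roll": the turn about the tool's z in degrees. In form: [{"grip": grip, "slide": [x, y, z], "roll": roll}, ...]. A call has 1 to 5 rows; each row is the pose to reach, as a shift and turn from the pose commanded when the call began, along the tool's axes at that moment; what a row does not reach only later rows make up. A row lasts 1/8 s, in which the tool goes at most 62.5 mm and 10.7 degrees, less where a joint would pass 70% of its speed; a pose out of reach is approached as far as the arm can. A call with a gripper value outside its range is refused whole. The fingers move at their own pace and stop on an object; "grip_force" is the grip in N (left out, the last holds). Time passes only in rows, so rows that repeat a pose let the fingers close. It gives the time, the measured TCP pose, the force and the opening at its end, in the units of the state.
- get_state(): the state, without advancing time (a new reading comes with each control period).
- capture(name): name is "side" or "top"; returns (picture, depth): 400x640x3 uint8, red, green, blue; 400x640 float32, m along the optical axis (not along the pixel's ray), 0 where there is no reading.
- get_calibration(name): a dict with "mtx" (3x3 intrinsics, pixels), "distortion" ([k1, k2, p1, p2, k3] as OpenCV has them; the pictures are not rectified), "R" (3x3) and "t" (3): a world point X has camera coordinates R X + t. Camera axes: x right, y down, z forward; pixel columns grow to the right and rows downward; lengths in m; the calibration is good to about 2 mm. A picture is of the moment at which its call begins. get_calibration takes no time and is no camera call.
- close_job(): hands the job in, once; it reports no verdict.
Trained networks look in the newest picture that a camera, given by its name, has taken for a name from the list of things; names that differ only in an ending like _2 or _b are one class to them, and where a whole thing is asked for, a point or a joint stands for the part that bears it (a point fixed in the world has none). Each returns a list of dicts, best first, with "score" (0 to 1); they miss things now and then, are a little off and sometimes report something else, mostly with a low value. They report only what shows in the picture. A call takes as long as a camera call. They do not tell look-alikes from the thing itself.
- boxes_of(name, camera): "position" ([x, y, z] in m, in the coordinates of the camera as it stood for that picture, good to about 4 mm: the middle of the surface that is visible of it).
- cut_out(name, camera): "mask" (400x640 bool, what is visible of it).
The state is a dict: "time_s": time; "joints": joint angles; "qd": joint speeds; "joint_torque": joint torques, N m; "tcp_pos": TCP position; "eef_rot": TCP orientation; "contact_force": force on the tool from outside, world axes, zero at the start; "moment": the same for the moment, N m; "gripper_width": finger opening in m.
Only numpy, scipy, OpenCV 4.12 (cv2) and the standard library are available. Lean on these libraries where they do the work, as an engineer would, in place of code of your own. Each camera call takes 0.05 s, during which the arm holds its last target.

## Working session

There is one attempt and no reset: what is moved stays moved. The work goes in short steps, Python scripts to look and compute and a tool call to move; the robot and the scene stay as the last step left them, time stands still between calls to the robot, and variables do not carry over. Pictures are saved under pics/ and viewed, and the job is handed in when it is done.

Besides the shell and the picture viewer there is one more tool, called in YAML: its name, and indented under it one key for each argument. apply_moves: Moves the arm, as the interface text tells. Its arguments: {"type":"object","properties":{"commands":{"type":"array"},"grip_force":{"type":"number"}},"required":["commands"]}

```bash
ls; mkdir -p pics; python3 - <<'E'
from plant import *
import cv2
print(get_state())
for n in ("top","side"):
    p,d=capture(n); cv2.imwrite(f"pics/{n}0.png",p[:,:,::-1])
    c=get_calibration(n); print(n,c)
E
```

```text
pics
{'time_s': 0.0, 'joints': array([-5.97541408e+01,  2.05911255e+01,  6.32864660e-01, -2.08449476e-02,
       -7.01340935e+01, -1.65066055e+01]), 'qd': array([ 0.05050063, -0.05954113, -0.02063708,  0.10168887, -0.00075927,
        0.04104189]), 'joint_torque': array([ 7.42756620e-04, -5.82722390e+01,  2.93063951e+01,  6.99760839e+00,
        6.91613270e-03, -1.00749439e-04]), 'tcp_pos': array([ 0.16017361, -0.65521651,  0.22561698]), 'eef_rot': array([ 1.79905884e+02, -7.45503292e-03, -1.66267839e+02]), 'contact_force': array([ 0.52060397, -0.35749715, -0.09654773]), 'moment': array([-0.01685096, -0.01811619,  0.02882559]), 'gripper_width': 0.0876642822275105}
top {'mtx': array([[471.769337  ,   0.        , 312.93315212],
       [  0.        , 471.769337  , 198.72242569],
       [  0.        ,   0.        ,   1.        ]]), 'distortion': array([-0.03169693,  0.        ,  0.        ,  0.        ,  0.        ]), 'R': array([[ 0.02439194, -0.99953557, -0.01826707],
       [-0.99444508, -0.02238811, -0.10284821],
       [ 0.10239148,  0.02067427, -0.99452932]]), 't': array([0.0035734 , 0.46879044, 1.00427095])}
side {'mtx': array([[451.4920908 ,   0.        , 322.99146181],
       [  0.        , 451.4920908 , 197.26335885],
       [  0.        ,   0.        ,   1.        ]]), 'distortion': array([-0.10826909,  0.        ,  0.        ,  0.        ,  0.        ]), 'R': array([[-0.98591001, -0.16545884,  0.02459327],
       [-0.11700967,  0.57708142, -0.80826095],
       [ 0.1195416 , -0.79975021, -0.58831064]]), 't': array([0.47293604, 0.10783282, 0.96682204])}
```

View pics/top0.png

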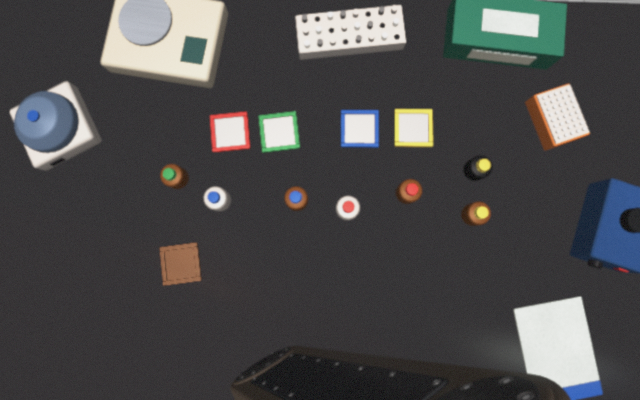

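View pics/side0.png

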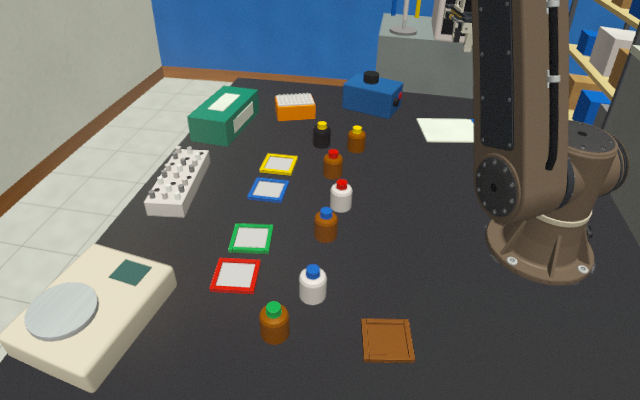

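Top view: the amber bottles have their caps at green (168,174), blue (295,197), red (411,189) and yellow (482,212). The white bottles are at (214,198) and (348,207), and the black look-alike is at (481,166). The docks are red (230,131), green (279,131), blue (360,128) and yellow (413,127). The brown tray at (180,264) is the other look-alike. Next I measure these.

```bash
cat > h.py <<'E'
from plant import *
import cv2, numpy as np
def ray(px,cam,z):
    c=get_calibration(cam); K,D,R,t=[np.array(c[k]) for k in("mtx","distortion","R","t")]
    p=np.atleast_2d(np.array(px,float))
    u=cv2.undistortPoints(p.reshape(-1,1,2),K,D).reshape(-1,2)
    d=np.c_[u,np.ones(len(u))]@R; C=-R.T@t
    s=(z-C[2])/d[:,2]; return C+s[:,None]*d
def toworld(p,cam):
    c=get_calibration(cam); return np.array(c["R"]).T@(np.array(p)-np.array(c["t"]))
def colmask(p,name):
    h=cv2.cvtColor(p,cv2.COLOR_RGB2HSV); H,S,V=[h[...,i].astype(int) for i in range(3)]
    s=(S>140)&(V>70)
    return {"blue":s&(H>100)&(H<130),"green":s&(H>45)&(H<85),"yellow":s&(H>22)&(H<35)&(V>130),"red":s&((H<5)|(H>172))&(V>110)}[name]
def caps(cam,name,p=None):
    if p is None: p,_=capture(cam)
    m=colmask(p,name).astype(np.uint8)
    n,l,st,ce=cv2.connectedComponentsWithStats(m)
    out=[]
    for i in range(1,n):
        if st[i,4]>=25:
            x,y,w,hh=st[i,:4]; out.append((st[i,4],(x+w/2-.5,y+hh/2-.5),ce[i],(w,hh)))
    return out,l
E
python3 - <<'E'
from h import *
np.set_printoptions(precision=4,suppress=True)
P={c:capture(c)[0] for c in("top","side")}
for col in("blue","green","yellow","red"):
  for cam in P:
    o,_=caps(cam,col,P[cam])
    for a,b,ce,wh in o:
        if a<1500: print(col,cam,a,ce,wh,"z.07",ray(ce,cam,.07 if cam=="top" else .065)[0][:2],"z.01",ray(ce,cam,.01)[0][:2])
for cam in P:
  for n in ["amber_%s_center","dock_%s_seat"]:
    for col in("blue","green","yellow","red"):
      m=boxes_of(n%col,cam)
      print(cam,n%col,[(round(r["score"],2),toworld(r["position"],cam)) for r in m])
print(get_state()["time_s"])
E
```

```text
blue top 94 [ 32.7234 115.4574] (np.int32(12), np.int32(10)) z.07 [0.632  0.6269] z.01 [0.6485 0.6658]
blue top 421 [359.677  128.0998] (np.int32(38), np.int32(38)) z.07 [ 0.6161 -0.0815] z.01 [ 0.6316 -0.0861]
blue top 76 [213.4868 196.8947] (np.int32(10), np.int32(9)) z.07 [0.463 0.222] z.01 [0.4691 0.236 ]
blue top 82 [295.2439 196.5   ] (np.int32(10), np.int32(10)) z.07 [0.4677 0.0506] z.01 [0.4741 0.0541]
blue top 463 [584.1145 390.5983] (np.int32(39), np.int32(18)) z.07 [ 0.0886 -0.5407] z.01 [ 0.0718 -0.5735]
blue side 97 [411.7835   7.1237] (np.int32(8), np.int32(15)) z.07 [ 0.2923 -1.8857] z.01 [ 0.2856 -2.1397]
blue side 196 [426.2551   7.4592] (np.int32(14), np.int32(16)) z.07 [ 0.2108 -1.908 ] z.01 [ 0.1963 -2.1641]
blue side 150 [635.1867   8.3333] (np.int32(11), np.int32(19)) z.07 [-1.2891 -2.6469] z.01 [-1.446  -2.9732]
blue side 169 [575.1479  67.4024] (np.int32(18), np.int32(20)) z.07 [-0.3793 -1.0911] z.01 [-0.4498 -1.2696]
blue side 775 [588.9768 105.6452] (np.int32(38), np.int32(35)) z.07 [-0.3075 -0.6906] z.01 [-0.3712 -0.8311]
blue side 368 [267.5788 191.0679] (
[... 2549 characters left out ...]
0.6377, -0.2086,  0.0086]))]
top dock_red_seat [(0.74, array([0.6176, 0.208 , 0.0041]))]
side amber_blue_center [(0.96, array([0.4606, 0.0705, 0.0421]))]
side amber_green_center [(0.86, array([0.5044, 0.3359, 0.0532]))]
side amber_yellow_center [(0.94, array([ 0.4433, -0.32  ,  0.0392])), (0.92, array([ 0.5381, -0.3263,  0.0387]))]
side amber_red_center [(0.8, array([ 0.4911, -0.1734,  0.0443]))]
side dock_blue_seat [(0.61, array([ 0.447 , -0.0411,  0.0364]))]
side dock_green_seat [(0.66, array([0.6168, 0.0926, 0.0027]))]
side dock_yellow_seat [(0.58, array([ 0.6329, -0.2051,  0.0014]))]
side dock_red_seat [(0.72, array([0.3164, 0.3052, 0.005 ])), (0.59, array([0.6147, 0.2093, 0.0064]))]
1.0
```

```bash
python3 - <<'E'
from h import *
np.set_printoptions(precision=4,suppress=True)
P={c:capture(c) for c in("top","side")}
# dock floors: bright low-saturation blobs near expected
exp={"blue":(.6315,-.087),"green":(.622,.097),"yellow":(.637,-.208),"red":(.6175,.208)}
for cam in P:
  p,d=P[cam]; h=cv2.cvtColor(p,cv2.COLOR_RGB2HSV)
  m=((h[...,1]<70)&(h[...,2]>130)).astype(np.uint8)
  n,l,st,ce=cv2.connectedComponentsWithStats(m)
  for i in range(1,n):
    if 150<st[i,4]<2500:
      ys,xs=np.nonzero(l==i); W=ray(np.c_[xs,ys],cam,.005)[:,:2]
      r=cv2.minAreaRect((W*1000).astype(np.float32))
      for c,e in exp.items():
        if np.hypot(*(W.mean(0)-e))<.03: print(cam,c,W.mean(0),r)
p=P["top"][0]; h=cv2.cvtColor(p,cv2.COLOR_RGB2HSV)
print(h[172:178,166:172])
H=h.astype(int)
m=(H[...,0]>45)&(H[...,0]<90)&(H[...,1]>120)&(H[...,2]>60)
sub=np.zeros_like(m);sub[160:190,155:190]=m[160:190,155:190]
ys,xs=np.nonzero(sub);print(len(xs),xs.mean(),ys.mean(),ray((xs.mean(),ys.mean()),"top",.07))
# depth based: body points of ambers, top
d=P["top"][1]; c=get_calibration("top")
yy,xx=np.mgrid[:400,:640]; K=np.array(c["mtx"])
u=cv2.undistortPoints(np.c_[xx.ravel(),yy.ravel()].astype(float).reshape(-1,1,2),K,np.array(c["distortion"])).reshape(-1,2)
X=np.c_[u,np.ones(len(u))]*d.reshape(-1,1); W=(X-np.array(c["t"]))@np.array(c["R"])
for nm,e in dict(blue=(.467,.052),green=(.507,.315),yellow=(.4425,-.334),red=(.488,-.191),wb=(.463,.222),wr=(.449,-.059),blk=(.543,-.34)).items():
  s=W[(np.hypot(W[:,0]-e[0],W[:,1]-e[1])<.04)&(d.ravel()>0)&(W[:,2]>.06)]
  print(nm,len(s),s.mean(0),(s.max(0)+s.min(0))/2,s[:,2].max())
big=W[(W[:,2]>.02)&(d.ravel()>0)]
for y0 in np.arange(-.5,.5,.1):
  s=big[(abs(big[:,1]-y0)<.05)&(big[:,0]>.66)]
  print(round(y0,2), s[:,0].min() if len(s) else None, s[:,2].max() if len(s) else None)
print(get_state()["time_s"])
E
```

```text
top yellow [ 0.6374 -0.2069] ((638.127197265625, -207.31663513183594), (64.52637481689453, 65.78923797607422), 1.2335540056228638)
top green [0.6219 0.0961] ((622.0833740234375, 96.06428527832031), (68.49922180175781, 68.85545349121094), 8.069038391113281)
top blue [ 0.6331 -0.086 ] ((633.2474365234375, -86.17385864257812), (64.57295989990234, 65.73038482666016), 1.161610722541809)
top red [0.6193 0.2078] ((619.4917602539062, 207.8477783203125), (65.83255004882812, 66.08533477783203), 7.015594005584717)
side yellow [ 0.6357 -0.2094] ((635.6241455078125, -209.77000427246094), (64.0006332397461, 57.58016586303711), 0.784745454788208)
side blue [ 0.6315 -0.0883] ((631.5586547851562, -88.89531707763672), (65.30545806884766, 62.503929138183594), 0.2713526487350464)
side green [0.6204 0.0936] ((620.71337890625, 92.80326843261719), (66.88575744628906, 63.81797790527344), 7.675399303436279)
side red [0.6187 0.2058] ((618.8646850585938, 204.87184143066406), (65.90663146972656, 62.42960739135742), 7.458363056182861)
[[[ 66 130 180]
  [ 66 129 180]
  [ 66 128 182]
  [ 66 130 183]
  [ 66 127 186
[... 860 characters left out ...]
  0.0677] 0.07489804483338935
wb 117 [0.4639 0.2218 0.0698] [0.4644 0.2222 0.0676] 0.07434207458021631
wr 113 [ 0.4502 -0.0587  0.07  ] [ 0.4498 -0.0586  0.0675] 0.07478806377691813
blk 133 [ 0.5439 -0.3416  0.0696] [ 0.5438 -0.3427  0.0678] 0.07532836782613572
-0.5 0.6600050888375201 0.08720921615494592
-0.4 0.7823408805199004 0.09016686689637235
-0.3 0.7939518739656549 0.08849253966662522
-0.2 0.8167450411430144 0.06077888356201454
-0.1 0.8035211769665438 0.06228154578533456
-0.0 0.7919477770714155 0.06208295898838775
0.1 0.7899007817588684 0.05566963783691101
0.2 0.723297539845169 0.06027656164076822
0.3 0.7183768837266384 0.07316245428216185
0.4 0.7326730523429215 0.07329434897523406
1.1
```

apply_moves:
  commands:
    - {"grip":0,"slide":[-0.042,0.035,0],"roll":7}
    - {"grip":0,"slide":[-0.084,0.07,0],"roll":13.7}
    - {"grip":0,"slide":[-0.126,0.106,0],"roll":13.7}
    - {"grip":0,"slide":[-0.168,0.141,0],"roll":13.7}
    - {"grip":0,"slide":[-0.208,0.176,0],"roll":13.7}
  grip_force: 20

```text
time_s: 1.72
tcp_pos: [0.3215, -0.4339, 0.2268]
eef_rot: [-180.0, 0.0, -180.0]
contact_force: [0.1, -0.1, 0.7]
gripper_width: 0.0875
```

apply_moves:
  commands:
    - {"grip":0,"slide":[-0.017,0.058,0],"roll":0}
    - {"grip":0,"slide":[-0.034,0.116,0],"roll":0}
    - {"grip":0,"slide":[-0.051,0.174,0],"roll":0}
    - {"grip":0,"slide":[-0.068,0.232,0],"roll":0}
    - {"grip":0,"slide":[-0.085,0.29,0],"roll":0}

```text
time_s: 2.35
tcp_pos: [0.4057, -0.1434, 0.2271]
eef_rot: [180.0, 0.1, -180.0]
contact_force: [1.4, -1.0, 0.2]
gripper_width: 0.0875
```

apply_moves:
  commands:
    - {"grip":0,"slide":[-0.017,0.056,0],"roll":0}
    - {"grip":0,"slide":[-0.034,0.112,0],"roll":0}
    - {"grip":0,"slide":[-0.051,0.16,0],"roll":0}
    - {"grip":0,"slide":[-0.062,0.198,0],"roll":0}
    - {"grip":0,"slide":[-0.062,0.198,0],"roll":0}

```text
time_s: 2.98
tcp_pos: [0.4679, 0.0551, 0.2265]
eef_rot: [180.0, 0.0, -179.8]
contact_force: [-0.5, -0.4, -1.0]
gripper_width: 0.0879
```

```bash
python3 - <<'E'
from h import *
print([get_state()["tcp_pos"]])
for c in("top","side"):
    p,d=capture(c); cv2.imwrite(f"pics/{c}1.png",p[:,:,::-1]); print(get_state()["tcp_pos"], get_state()["eef_rot"])
E
```

```text
[array([0.46790994, 0.05507034, 0.22653404])]
[0.46731968 0.05386323 0.22644108] [-1.79990608e+02 -1.79352835e-02 -1.79834544e+02]
[0.46701748 0.05302997 0.22645094] [-1.79989036e+02 -2.23560076e-02 -1.79897720e+02]
```

apply_moves:
  commands:
    - {"grip":0,"slide":[0,0,0.05],"roll":0}
    - {"grip":0,"slide":[0,0,0.1],"roll":0}
    - {"grip":0,"slide":[0,0,0.14],"roll":0}
    - {"grip":0,"slide":[0,0,0.16],"roll":0}
    - {"grip":0,"slide":[0,0,0.18],"roll":0}

```text
time_s: 3.7
tcp_pos: [0.4669, 0.0516, 0.0459]
eef_rot: [-180.0, -0.0, 180.0]
contact_force: [-0.5, 0.2, -0.1]
gripper_width: 0.0875
```

apply_moves:
  commands:
    - {"grip":0,"slide":[0,0,0.015],"roll":0}
    - {"grip":0,"slide":[0,0,0.027],"roll":0}
    - {"grip":0,"slide":[0,0,0.033],"roll":0}
    - {"grip":0,"slide":[0,0,0.033],"roll":0}
    - {"grip":0.1,"slide":[0,0,0.033],"roll":0}

```text
time_s: 4.32
tcp_pos: [0.4675, 0.0529, 0.014]
eef_rot: [180.0, 0.0, -180.0]
contact_force: [-0.1, 0.2, -0.5]
gripper_width: 0.0824
```

```bash
python3 - <<'E'
from h import *
s=get_state();print(s["tcp_pos"],s["contact_force"],s["gripper_width"])
p,d=capture("side"); cv2.imwrite("pics/side2.png",p[100:350,200:500,::-1].repeat(2,0).repeat(2,1))
E
```

```text
[0.46754926 0.05290667 0.01402925] [-0.11370647  0.15359367 -0.46886803] 0.08235231745632249
```

View pics/side2.png

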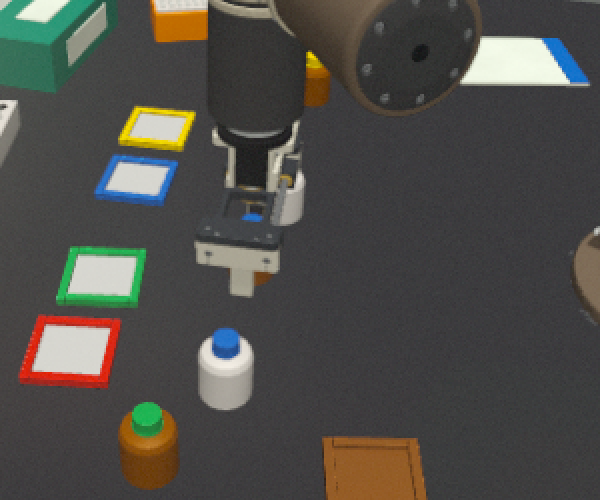

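The side view shows the fingers astride the blue amber bottle, with its cap at crop (250,217), clear of both white bottles. Closing now.

apply_moves:
  commands:
    - {"grip":0.3,"slide":[0,0,0],"roll":0}
    - {"grip":0.6,"slide":[0,0,0],"roll":0}
    - {"grip":0.6,"slide":[0,0,0],"roll":0}
    - {"grip":0.6,"slide":[0,0,0],"roll":0}
    - {"grip":0.6,"slide":[0,0,0],"roll":0}
  grip_force: 15

```text
time_s: 5.0
tcp_pos: [0.4671, 0.0527, 0.0136]
eef_rot: [-180.0, -0.0, -180.0]
contact_force: [-1.0, 0.1, 1.3]
gripper_width: 0.0499
```

apply_moves:
  commands:
    - {"grip":0.6,"slide":[0,0,-0.01],"roll":0}
    - {"grip":0.6,"slide":[0,0,-0.03],"roll":0}
    - {"grip":0.6,"slide":[0,0,-0.06],"roll":0}
    - {"grip":0.6,"slide":[0,0,-0.09],"roll":0}
    - {"grip":0.6,"slide":[0,0,-0.11],"roll":0}

```text
time_s: 5.62
tcp_pos: [0.4675, 0.053, 0.1255]
eef_rot: [179.9, 0.1, -180.0]
contact_force: [0.3, 1.1, -1.7]
gripper_width: 0.05
```

```bash
python3 - <<'E'
from h import *
s=get_state();print(s["tcp_pos"],s["contact_force"],s["gripper_width"])
p,d=capture("side"); cv2.imwrite("pics/side3.png",p[100:350,200:500,::-1].repeat(2,0).repeat(2,1))
E
```

```text
[0.46748579 0.05300106 0.12552765] [ 0.30769941  1.1092523  -1.73758122] 0.04997768931248929
```

View pics/side3.png

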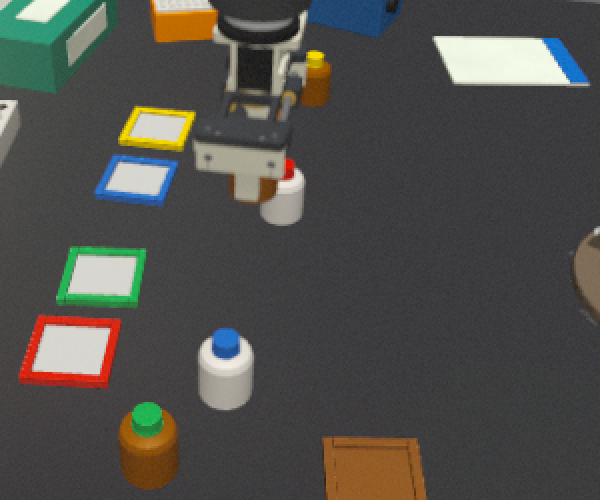

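The bottle is lifted and held upright between the pads (crop 250,187). Moving to the blue dock.

apply_moves:
  commands:
    - {"grip":0.6,"slide":[-0.025,-0.021,0],"roll":0}
    - {"grip":0.6,"slide":[-0.065,-0.055,0],"roll":0}
    - {"grip":0.6,"slide":[-0.11,-0.093,0],"roll":0}
    - {"grip":0.6,"slide":[-0.145,-0.122,0],"roll":0}
    - {"grip":0.6,"slide":[-0.165,-0.139,0],"roll":0}

```text
time_s: 6.3
tcp_pos: [0.6333, -0.0878, 0.1227]
eef_rot: [-180.0, -0.1, 180.0]
contact_force: [-0.8, 0.2, -2.1]
gripper_width: 0.0498
```

apply_moves:
  commands:
    - {"grip":0.6,"slide":[0,0,0.02],"roll":0}
    - {"grip":0.6,"slide":[0,0,0.045],"roll":0}
    - {"grip":0.6,"slide":[0,0,0.065],"roll":0}
    - {"grip":0.6,"slide":[0,0,0.08],"roll":0}
    - {"grip":0.6,"slide":[0,0,0.08],"roll":0}

```text
time_s: 6.92
tcp_pos: [0.6314, -0.0862, 0.0423]
eef_rot: [-180.0, -0.1, -180.0]
contact_force: [0.2, -0.5, -1.0]
gripper_width: 0.0496
```

```bash
python3 - <<'E'
from h import *
s=get_state();print(s["tcp_pos"],s["contact_force"],s["gripper_width"])
p,d=capture("side"); cv2.imwrite("pics/side4.png",p[100:350,150:450,::-1].repeat(2,0).repeat(2,1))
s=get_state();print(s["tcp_pos"],s["contact_force"])
E
```

```text
[ 0.63135911 -0.08615022  0.04229967] [ 0.15547244 -0.54495562 -1.02059976] 0.04962627893554211
[ 0.63215328 -0.08611448  0.04334125] [-0.11439894  0.5463998  -2.05357068]
```

View pics/side4.png

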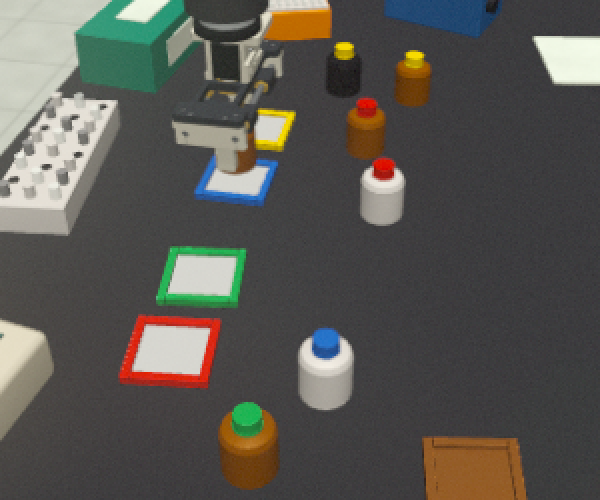

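The bottle hangs over the blue dock's recess (crop 237,160), upright. Lowering it slowly.

apply_moves:
  commands:
    - {"grip":0.6,"slide":[0,0,0.008],"roll":0}
    - {"grip":0.6,"slide":[0,0,0.015],"roll":0}
    - {"grip":0.6,"slide":[0,0,0.019],"roll":0}
    - {"grip":0.6,"slide":[0,0,0.021],"roll":0}
    - {"grip":0.6,"slide":[0,0,0.022],"roll":0}

```text
time_s: 7.6
tcp_pos: [0.6323, -0.0861, 0.0215]
eef_rot: [-180.0, -0.0, -180.0]
contact_force: [0.5, -0.3, -1.4]
gripper_width: 0.0498
```

apply_moves:
  commands:
    - {"grip":0.6,"slide":[0,0,0.001],"roll":0}
    - {"grip":0.6,"slide":[0,0,0.002],"roll":0}
    - {"grip":0.6,"slide":[0,0,0.002],"roll":0}

```text
time_s: 7.98
tcp_pos: [0.6323, -0.0861, 0.0196]
eef_rot: [180.0, -0.0, -180.0]
contact_force: [-0.4, 0.7, -2.5]
gripper_width: 0.0497
```

```bash
python3 - <<'E'
from h import *
for i in range(3):
  p,d=capture("side")
  s=get_state();print(s["tcp_pos"],s["contact_force"],s["gripper_width"])
E
```

```text
[ 0.6323081  -0.08607728  0.01960303] [ 0.07794531  0.22326232 -1.72637288] 0.04925451258199268
[ 0.63229045 -0.08608014  0.01960971] [ 0.04651666 -0.03108427 -1.64501499] 0.049690956831202525
[ 0.63237006 -0.08607801  0.01965315] [ 0.11243709  0.55092873 -1.4900536 ] 0.04972178832493193
```

apply_moves:
  commands:
    - {"grip":0.6,"slide":[0,0,0.0005],"roll":0}
    - {"grip":0.6,"slide":[0,0,0.001],"roll":0}
    - {"grip":0.6,"slide":[0,0,0.001],"roll":0}

```text
time_s: 8.5
tcp_pos: [0.6323, -0.0861, 0.0187]
eef_rot: [-180.0, 0.0, -180.0]
contact_force: [0.0, 0.5, 0.7]
gripper_width: 0.0497
```

```bash
python3 - <<'E'
from h import *
for i in range(3):
  p,d=capture("side")
  s=get_state();print(s["tcp_pos"],s["contact_force"],s["gripper_width"])
E
```

```text
[ 0.63235644 -0.08608438  0.01868872] [-1.80329067  0.22519762 -0.15828751] 0.04931302193580955
[ 0.6323309  -0.08608307  0.01869229] [-0.4727006  -0.00214229  1.21267675] 0.04976601849649169
[ 0.63235804 -0.08608132  0.01871947] [-0.66447616  0.45914069  0.88832091] 0.0497691877930364
```

The load has come off, so the bottle is on the dock floor. Releasing.

apply_moves:
  commands:
    - {"grip":0.38,"slide":[0,0,0],"roll":0}
    - {"grip":0.3,"slide":[0,0,0],"roll":0}
    - {"grip":0.15,"slide":[0,0,0],"roll":0}
    - {"grip":0,"slide":[0,0,0],"roll":0}
    - {"grip":0,"slide":[0,0,0],"roll":0}

```text
time_s: 9.28
tcp_pos: [0.6323, -0.0861, 0.0186]
eef_rot: [-180.0, 0.0, -180.0]
contact_force: [0.4, 0.5, 0.3]
gripper_width: 0.0844
```

apply_moves:
  commands:
    - {"grip":0,"slide":[0,0,-0.01],"roll":0}
    - {"grip":0,"slide":[0,0,-0.03],"roll":0}
    - {"grip":0,"slide":[0,0,-0.06],"roll":0}
    - {"grip":0,"slide":[0,0,-0.1],"roll":0}
    - {"grip":0,"slide":[0,0,-0.13],"roll":0}

```text
time_s: 9.9
tcp_pos: [0.6328, -0.0861, 0.1513]
eef_rot: [180.0, 0.1, -179.9]
contact_force: [0.7, -0.2, -0.8]
gripper_width: 0.0875
```

```bash
python3 - <<'E'
from h import *
p,d=capture("side"); cv2.imwrite("pics/side5.png",p[100:350,150:450,::-1].repeat(2,0).repeat(2,1))
s=get_state();print(s["tcp_pos"],s["contact_force"])
E
```

```text
[ 0.63474749 -0.08630785  0.1555519 ] [ 2.10031278 -0.27684807  4.15621962]
```

View pics/side5.png

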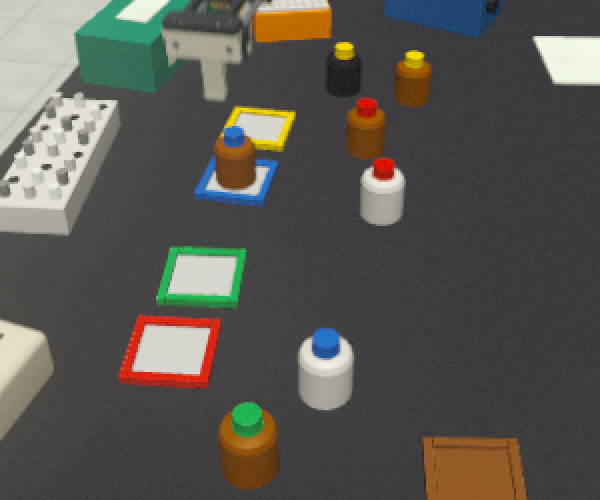

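The blue bottle stands upright in the blue dock (crop 235,160). Next is the green bottle.

apply_moves:
  commands:
    - {"grip":0,"slide":[0.012,0.04,0],"roll":0}
    - {"grip":0,"slide":[0.028,0.095,0],"roll":0}
    - {"grip":0,"slide":[0.045,0.15,0],"roll":0}
    - {"grip":0,"slide":[0.061,0.204,0],"roll":0}
    - {"grip":0,"slide":[0.077,0.258,0],"roll":0}

```text
time_s: 10.58
tcp_pos: [0.5545, 0.1736, 0.1494]
eef_rot: [180.0, 0.1, -180.0]
contact_force: [0.7, 0.1, -0.3]
gripper_width: 0.0879
```

apply_moves:
  commands:
    - {"grip":0,"slide":[0.015,0.05,0],"roll":0}
    - {"grip":0,"slide":[0.03,0.1,0],"roll":0}
    - {"grip":0,"slide":[0.045,0.149,0],"roll":0}
    - {"grip":0,"slide":[0.045,0.149,0],"roll":0}
    - {"grip":0,"slide":[0.045,0.149,0],"roll":0}

```text
time_s: 11.2
tcp_pos: [0.5098, 0.3209, 0.1488]
eef_rot: [-180.0, 0.0, -179.9]
contact_force: [-0.0, -0.4, 0.1]
gripper_width: 0.0876
```

```bash
python3 - <<'E'
from h import *
p,d=capture("side"); 
s=get_state();print(s["tcp_pos"],s["contact_force"],s["eef_rot"])
E
```

```text
[0.51003168 0.3202765  0.1488101 ] [0.10362468 0.41057963 0.88489336] [-1.79997631e+02  4.99021479e-04 -1.79970425e+02]
```

Descend .135 to z ≈ 0.0138.

apply_moves:
  commands:
    - {"grip":0,"slide":[0,0,0.03],"roll":0}
    - {"grip":0,"slide":[0,0,0.065],"roll":0}
    - {"grip":0,"slide":[0,0,0.095],"roll":0}
    - {"grip":0,"slide":[0,0,0.115],"roll":0}
    - {"grip":0,"slide":[0,0,0.125],"roll":0}

```text
time_s: 11.88
tcp_pos: [0.5101, 0.3192, 0.0227]
eef_rot: [-179.9, -0.1, 179.9]
contact_force: [-0.5, 0.1, -0.3]
gripper_width: 0.0879
```

apply_moves:
  commands:
    - {"grip":0,"slide":[0,0,0.006],"roll":0}
    - {"grip":0.1,"slide":[0,0,0.01],"roll":0}
    - {"grip":0.3,"slide":[0,0,0.01],"roll":0}
    - {"grip":0.6,"slide":[0,0,0.01],"roll":0}
    - {"grip":0.6,"slide":[0,0,0.01],"roll":0}

```text
time_s: 12.5
tcp_pos: [0.5101, 0.3211, 0.014]
eef_rot: [180.0, 0.0, -179.9]
contact_force: [0.1, -0.0, -0.5]
gripper_width: 0.0543
```

apply_moves:
  commands:
    - {"grip":0.6,"slide":[0,0,0],"roll":0}
    - {"grip":0.6,"slide":[0,0,0],"roll":0}
    - {"grip":0.6,"slide":[0,0,0],"roll":0}

```text
time_s: 12.88
tcp_pos: [0.5102, 0.3211, 0.0139]
eef_rot: [180.0, 0.0, -179.9]
contact_force: [-1.8, 1.0, 3.7]
gripper_width: 0.0496
```

apply_moves:
  commands:
    - {"grip":0.6,"slide":[0,0,-0.01],"roll":0}
    - {"grip":0.6,"slide":[0,0,-0.03],"roll":0}
    - {"grip":0.6,"slide":[0,0,-0.06],"roll":0}
    - {"grip":0.6,"slide":[0,0,-0.09],"roll":0}
    - {"grip":0.6,"slide":[0,0,-0.11],"roll":0}

```text
time_s: 13.5
tcp_pos: [0.5102, 0.3209, 0.1254]
eef_rot: [180.0, 0.0, -180.0]
contact_force: [0.1, 0.8, -1.4]
gripper_width: 0.0497
```

```bash
python3 - <<'E'
from h import *
p,d=capture("side"); cv2.imwrite("pics/side6.png",p[100:400,150:450,::-1].repeat(2,0).repeat(2,1))
s=get_state();print(s["tcp_pos"],s["contact_force"],s["gripper_width"])
E
```

```text
[0.5111975  0.32166534 0.12789286] [0.70007886 0.34558975 1.8827984 ] 0.049918304112499305
```

View pics/side6.png

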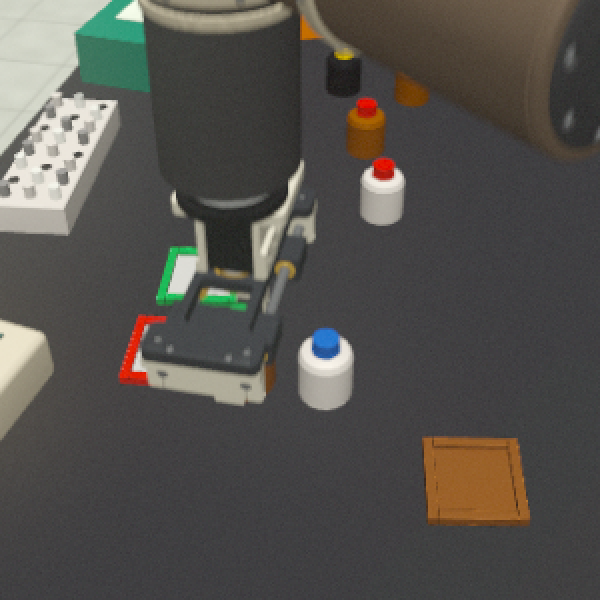

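Green is held. Moving to the green dock.

apply_moves:
  commands:
    - {"grip":0.6,"slide":[-0.015,-0.03,0],"roll":0}
    - {"grip":0.6,"slide":[-0.038,-0.078,0],"roll":0}
    - {"grip":0.6,"slide":[-0.063,-0.129,0],"roll":0}
    - {"grip":0.6,"slide":[-0.088,-0.18,0],"roll":0}
    - {"grip":0.6,"slide":[-0.104,-0.212,0],"roll":0}

```text
time_s: 14.18
tcp_pos: [0.6145, 0.1064, 0.1232]
eef_rot: [-180.0, -0.0, 180.0]
contact_force: [0.1, 0.8, -1.7]
gripper_width: 0.0496
```

apply_moves:
  commands:
    - {"grip":0.6,"slide":[-0.007,-0.014,0.01],"roll":0}
    - {"grip":0.6,"slide":[-0.007,-0.014,0.035],"roll":0}
    - {"grip":0.6,"slide":[-0.007,-0.014,0.06],"roll":0}
    - {"grip":0.6,"slide":[-0.007,-0.014,0.08],"roll":0}
    - {"grip":0.6,"slide":[-0.007,-0.014,0.08],"roll":0}

```text
time_s: 14.8
tcp_pos: [0.6194, 0.0947, 0.0413]
eef_rot: [-179.9, -0.2, -179.9]
contact_force: [-0.2, 0.0, -1.5]
gripper_width: 0.0499
```

```bash
python3 - <<'E'
from h import *
p,d=capture("side"); cv2.imwrite("pics/side7.png",p[100:400,150:450,::-1].repeat(2,0).repeat(2,1))
s=get_state();print(s["tcp_pos"],s["contact_force"],s["gripper_width"])
E
```

```text
[0.62040017 0.09499851 0.04271884] [ 0.68560933 -0.45146971 -0.74744583] 0.049791042675081346
```

View pics/side7.png

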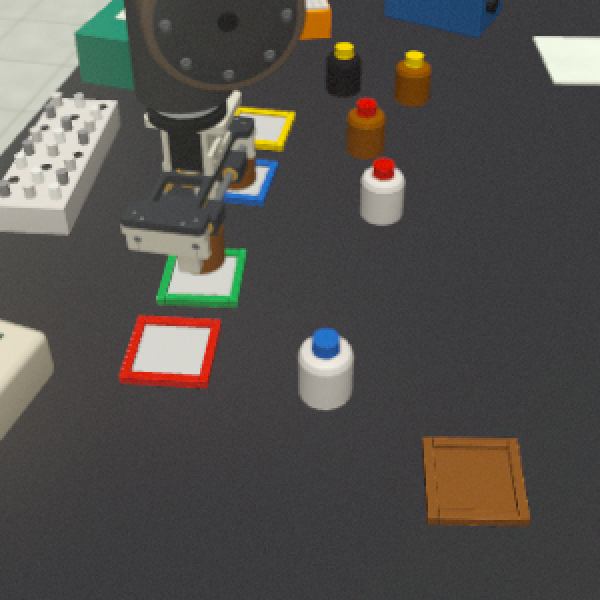

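apply_moves:
  commands:
    - {"grip":0.6,"slide":[0,0,0.008],"roll":0}
    - {"grip":0.6,"slide":[0,0,0.015],"roll":0}
    - {"grip":0.6,"slide":[0,0,0.019],"roll":0}
    - {"grip":0.6,"slide":[0,0,0.021],"roll":0}
    - {"grip":0.6,"slide":[0,0,0.022],"roll":0}

```text
time_s: 15.48
tcp_pos: [0.6212, 0.0949, 0.0216]
eef_rot: [-180.0, 0.0, -180.0]
contact_force: [1.0, 0.4, -1.4]
gripper_width: 0.0497
```

apply_moves:
  commands:
    - {"grip":0.6,"slide":[0,0,0.001],"roll":0}
    - {"grip":0.6,"slide":[0,0,0.0015],"roll":0}
    - {"grip":0.6,"slide":[0,0,0.002],"roll":0}
    - {"grip":0.6,"slide":[0,0,0.0025],"roll":0}
    - {"grip":0.6,"slide":[0,0,0.003],"roll":0}

```text
time_s: 16.1
tcp_pos: [0.6212, 0.0949, 0.0189]
eef_rot: [-180.0, 0.0, -180.0]
contact_force: [-3.1, 1.3, 4.9]
gripper_width: 0.0496
```

```bash
python3 - <<'E'
from h import *
for i in range(4):
  p,d=capture("side")
  s=get_state();print(s["tcp_pos"],s["contact_force"],s["gripper_width"])
E
```

```text
[0.62122711 0.09493228 0.01891863] [-1.81631792  0.60201451  1.74198532] 0.04984616702941116
[0.62119726 0.09489919 0.01888212] [-1.14016584  0.0038282   2.78009398] 0.049696811919754405
[0.62121135 0.09488184 0.01891667] [-1.65551941  0.78061131  3.44116452] 0.049674176644857605
[0.6212163  0.09489955 0.0189012 ] [-1.76254009  0.45701968  3.63554893] 0.04957829029412799
```

Seated with light contact. Releasing and rising.

apply_moves:
  commands:
    - {"grip":0.38,"slide":[0,0,0],"roll":0}
    - {"grip":0.3,"slide":[0,0,0],"roll":0}
    - {"grip":0.15,"slide":[0,0,0],"roll":0}
    - {"grip":0,"slide":[0,0,0],"roll":0}
    - {"grip":0,"slide":[0,0,0],"roll":0}

```text
time_s: 16.92
tcp_pos: [0.6212, 0.0949, 0.0185]
eef_rot: [180.0, -0.0, -180.0]
contact_force: [-0.1, 0.1, -0.8]
gripper_width: 0.0848
```

apply_moves:
  commands:
    - {"grip":0,"slide":[0,0,-0.01],"roll":0}
    - {"grip":0,"slide":[0,0,-0.03],"roll":0}
    - {"grip":0,"slide":[0,0,-0.06],"roll":0}
    - {"grip":0,"slide":[0,0,-0.1],"roll":0}
    - {"grip":0,"slide":[0,0,-0.13],"roll":0}

```text
time_s: 17.55
tcp_pos: [0.6216, 0.095, 0.1513]
eef_rot: [180.0, 0.1, -179.9]
contact_force: [0.5, -0.8, 0.8]
gripper_width: 0.0876
```

```bash
python3 - <<'E'
from h import *
p,d=capture("side"); cv2.imwrite("pics/side8.png",p[100:400,150:450,::-1].repeat(2,0).repeat(2,1))
s=get_state();print(s["tcp_pos"],s["contact_force"])
E
```

```text
[0.62358919 0.09540981 0.15551431] [2.28144594 0.29255105 5.06123638]
```

View pics/side8.png

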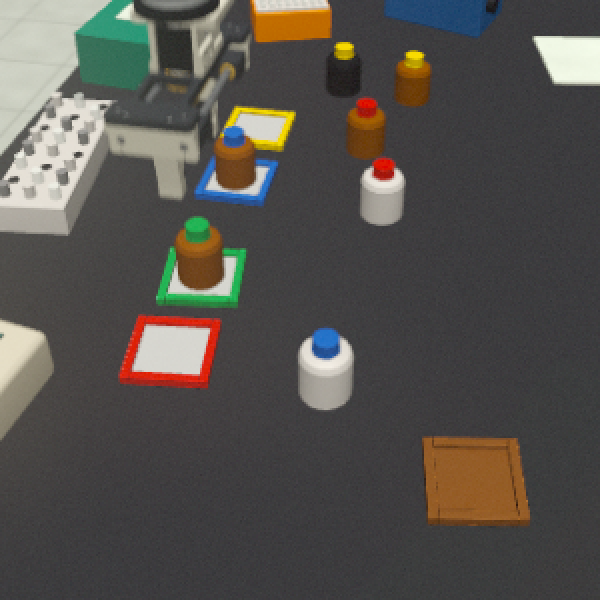

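Green stands upright in the green dock (crop 200,255). Next, the amber yellow bottle.

apply_moves:
  commands:
    - {"grip":0,"slide":[0.015,-0.036,0],"roll":0}
    - {"grip":0,"slide":[0.036,-0.087,0],"roll":0}
    - {"grip":0,"slide":[0.057,-0.138,0],"roll":0}
    - {"grip":0,"slide":[0.079,-0.19,0],"roll":0}
    - {"grip":0,"slide":[0.1,-0.241,0],"roll":0}

```text
time_s: 18.23
tcp_pos: [0.5206, -0.1477, 0.1494]
eef_rot: [-180.0, 0.1, -179.9]
contact_force: [0.5, -0.8, 0.1]
gripper_width: 0.0877
```

apply_moves:
  commands:
    - {"grip":0,"slide":[0.02,-0.048,0],"roll":0}
    - {"grip":0,"slide":[0.04,-0.096,0],"roll":0}
    - {"grip":0,"slide":[0.06,-0.145,0],"roll":0}
    - {"grip":0,"slide":[0.078,-0.189,0],"roll":0}
    - {"grip":0,"slide":[0.078,-0.189,0],"roll":0}

```text
time_s: 18.85
tcp_pos: [0.442, -0.3376, 0.149]
eef_rot: [-180.0, 0.0, 179.8]
contact_force: [0.4, 0.2, -0.6]
gripper_width: 0.0873
```

```bash
python3 - <<'E'
from h import *
for i in range(3): p,d=capture("side"); 
cv2.imwrite("pics/side9.png",p[0:300,200:500,::-1].repeat(2,0).repeat(2,1))
s=get_state();print(s["tcp_pos"],s["contact_force"],s["eef_rot"])
E
```

```text
[ 0.44355482 -0.3350465   0.14890901] [ 0.43327409 -0.05593792  0.33053298] [-1.79996162e+02  2.89916961e-02 -1.79981116e+02]
```

View pics/side9.png

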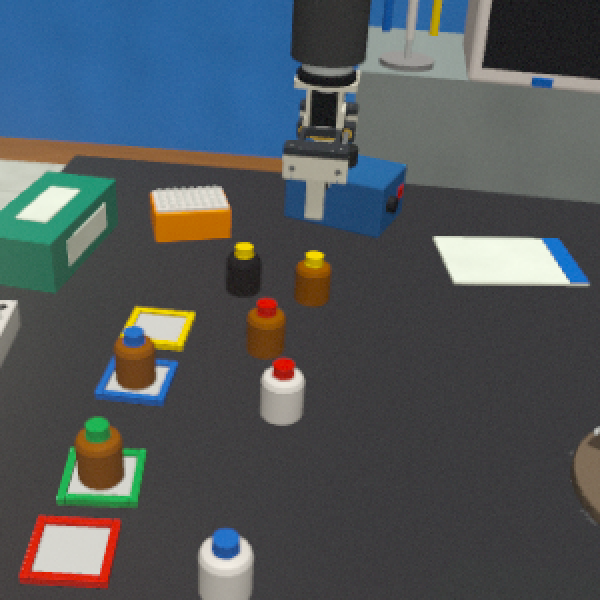

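The fingers (crop 315,195) are over the amber yellow bottle (313,275), and the black one (243,268) is clear. Descending.

apply_moves:
  commands:
    - {"grip":0,"slide":[0,0,0.03],"roll":0}
    - {"grip":0,"slide":[0,0,0.065],"roll":0}
    - {"grip":0,"slide":[0,0,0.095],"roll":0}
    - {"grip":0,"slide":[0,0,0.115],"roll":0}
    - {"grip":0,"slide":[0,0,0.125],"roll":0}

```text
time_s: 19.62
tcp_pos: [0.4437, -0.3341, 0.0227]
eef_rot: [180.0, -0.1, -179.9]
contact_force: [0.8, 0.3, 0.1]
gripper_width: 0.0875
```

apply_moves:
  commands:
    - {"grip":0,"slide":[0,0,0.006],"roll":0}
    - {"grip":0.1,"slide":[0,0,0.01],"roll":0}
    - {"grip":0.3,"slide":[0,0,0.01],"roll":0}
    - {"grip":0.6,"slide":[0,0,0.01],"roll":0}
    - {"grip":0.6,"slide":[0,0,0.01],"roll":0}

```text
time_s: 20.25
tcp_pos: [0.4437, -0.3354, 0.014]
eef_rot: [-180.0, 0.0, -180.0]
contact_force: [0.3, -0.5, -0.1]
gripper_width: 0.0543
```

apply_moves:
  commands:
    - {"grip":0.6,"slide":[0,0,0],"roll":0}
    - {"grip":0.6,"slide":[0,0,0],"roll":0}
    - {"grip":0.6,"slide":[0,0,0],"roll":0}

```text
time_s: 20.62
tcp_pos: [0.4437, -0.3354, 0.0139]
eef_rot: [-180.0, 0.0, -180.0]
contact_force: [0.0, -1.5, 5.1]
gripper_width: 0.0495
```

apply_moves:
  commands:
    - {"grip":0.6,"slide":[0,0,-0.01],"roll":0}
    - {"grip":0.6,"slide":[0,0,-0.03],"roll":0}
    - {"grip":0.6,"slide":[0,0,-0.06],"roll":0}
    - {"grip":0.6,"slide":[0,0,-0.09],"roll":0}
    - {"grip":0.6,"slide":[0,0,-0.11],"roll":0}

```text
time_s: 21.25
tcp_pos: [0.4436, -0.3351, 0.1253]
eef_rot: [-180.0, 0.1, -180.0]
contact_force: [1.1, 0.4, -1.8]
gripper_width: 0.0496
```

```bash
python3 - <<'E'
from h import *
for i in range(2): p,d=capture("side"); 
cv2.imwrite("pics/side10.png",p[0:300,200:500,::-1].repeat(2,0).repeat(2,1))
s=get_state();print(s["tcp_pos"],s["contact_force"],s["gripper_width"])
E
```

```text
[ 0.444636   -0.33560401  0.12611253] [-0.50927328 -0.68371575 -1.50963422] 0.04962819989278562
```

View pics/side10.png

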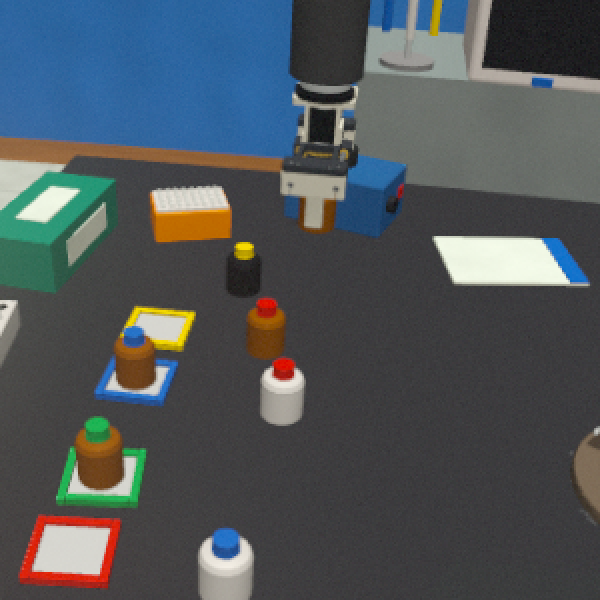

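Yellow is held (crop 315,215). Carrying it to the yellow dock.

apply_moves:
  commands:
    - {"grip":0.6,"slide":[-0.025,0.016,0],"roll":0}
    - {"grip":0.6,"slide":[-0.065,0.043,0],"roll":0}
    - {"grip":0.6,"slide":[-0.11,0.072,0],"roll":0}
    - {"grip":0.6,"slide":[-0.155,0.102,0],"roll":0}
    - {"grip":0.6,"slide":[-0.182,0.12,0],"roll":0}

```text
time_s: 21.98
tcp_pos: [0.6266, -0.2132, 0.122]
eef_rot: [180.0, -0.1, -179.9]
contact_force: [-0.1, -0.9, -1.6]
gripper_width: 0.05
```

apply_moves:
  commands:
    - {"grip":0.6,"slide":[-0.011,0.007,0.01],"roll":0}
    - {"grip":0.6,"slide":[-0.011,0.007,0.035],"roll":0}
    - {"grip":0.6,"slide":[-0.011,0.007,0.06],"roll":0}
    - {"grip":0.6,"slide":[-0.011,0.007,0.08],"roll":0}
    - {"grip":0.6,"slide":[-0.011,0.007,0.08],"roll":0}

```text
time_s: 22.6
tcp_pos: [0.6337, -0.2083, 0.0407]
eef_rot: [180.0, -0.3, 180.0]
contact_force: [0.8, -0.3, -1.0]
gripper_width: 0.0496
```

```bash
python3 - <<'E'
from h import *
p,d=capture("side"); cv2.imwrite("pics/side11.png",p[50:350,150:450,::-1].repeat(2,0).repeat(2,1))
s=get_state();print(s["tcp_pos"],s["contact_force"],s["gripper_width"])
E
```

```text
[ 0.63495497 -0.20847027  0.04230357] [-0.07765234  0.0730206  -0.88665896] 0.04931216128965967
```

View pics/side11.png

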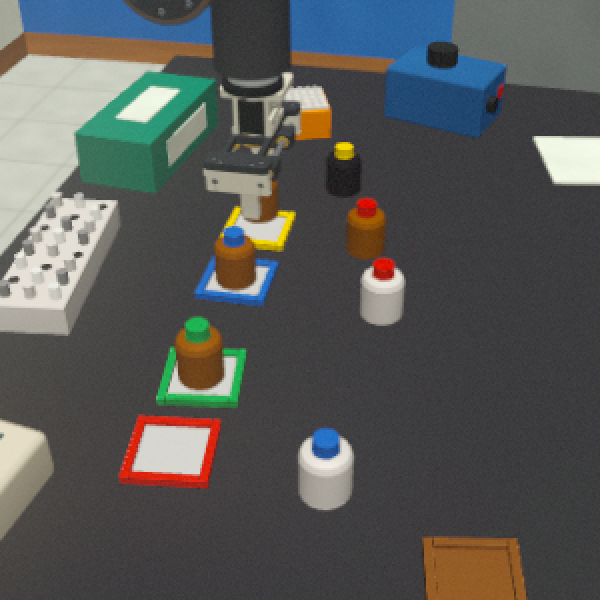

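The yellow bottle hangs over the yellow recess (crop 262,205). Lowering it.

apply_moves:
  commands:
    - {"grip":0.6,"slide":[0,0,0.008],"roll":0}
    - {"grip":0.6,"slide":[0,0,0.015],"roll":0}
    - {"grip":0.6,"slide":[0,0,0.019],"roll":0}
    - {"grip":0.6,"slide":[0,0,0.021],"roll":0}
    - {"grip":0.6,"slide":[0,0,0.022],"roll":0}

```text
time_s: 23.28
tcp_pos: [0.6365, -0.2081, 0.0216]
eef_rot: [-180.0, 0.0, -180.0]
contact_force: [0.3, -0.4, -2.1]
gripper_width: 0.0497
```

apply_moves:
  commands:
    - {"grip":0.6,"slide":[0,0,0.001],"roll":0}
    - {"grip":0.6,"slide":[0,0,0.0015],"roll":0}
    - {"grip":0.6,"slide":[0,0,0.002],"roll":0}
    - {"grip":0.6,"slide":[0,0,0.0025],"roll":0}
    - {"grip":0.6,"slide":[0,0,0.003],"roll":0}

```text
time_s: 23.9
tcp_pos: [0.6364, -0.2081, 0.019]
eef_rot: [-180.0, 0.0, -180.0]
contact_force: [-1.9, 0.8, 5.0]
gripper_width: 0.05
```

```bash
python3 - <<'E'
from h import *
for i in range(3):
  p,d=capture("side")
  s=get_state();print(s["tcp_pos"],s["contact_force"],s["gripper_width"])
E
```

```text
[ 0.63642332 -0.20807396  0.01897214] [-1.01061251  0.12283888  2.55920104] 0.04981080235425234
[ 0.63640418 -0.2080997   0.01897096] [-1.26531337  0.93327885  3.46658768] 0.04940820254496284
[ 0.63638922 -0.20809209  0.01895367] [-2.64385373  1.04914763  3.7960049 ] 0.04957676441089712
```

apply_moves:
  commands:
    - {"grip":0.38,"slide":[0,0,0],"roll":0}
    - {"grip":0.3,"slide":[0,0,0],"roll":0}
    - {"grip":0.15,"slide":[0,0,0],"roll":0}
    - {"grip":0,"slide":[0,0,0],"roll":0}
    - {"grip":0,"slide":[0,0,0],"roll":0}

```text
time_s: 24.68
tcp_pos: [0.6363, -0.2081, 0.0185]
eef_rot: [180.0, -0.0, -180.0]
contact_force: [0.6, -0.2, 0.5]
gripper_width: 0.0847
```

apply_moves:
  commands:
    - {"grip":0,"slide":[0,0,-0.01],"roll":0}
    - {"grip":0,"slide":[0,0,-0.03],"roll":0}
    - {"grip":0,"slide":[0,0,-0.06],"roll":0}
    - {"grip":0,"slide":[0,0,-0.1],"roll":0}
    - {"grip":0,"slide":[0,0,-0.13],"roll":0}

```text
time_s: 25.3
tcp_pos: [0.6369, -0.2082, 0.1513]
eef_rot: [-180.0, 0.1, -179.9]
contact_force: [0.1, 0.1, -1.3]
gripper_width: 0.0877
```

apply_moves:
  commands:
    - {"grip":0,"slide":[0.04,0.005,0],"roll":0}
    - {"grip":0,"slide":[0.09,0.01,0],"roll":0}
    - {"grip":0,"slide":[0.13,0.015,0],"roll":0}
    - {"grip":0,"slide":[0.148,0.017,0],"roll":0}
    - {"grip":0,"slide":[0.148,0.017,0],"roll":0}

```text
time_s: 25.92
tcp_pos: [0.4881, -0.1912, 0.1497]
eef_rot: [-180.0, 0.1, -180.0]
contact_force: [1.1, -0.1, -0.0]
gripper_width: 0.0875
```

```bash
python3 - <<'E'
from h import *
for i in range(2):p,d=capture("side")
cv2.imwrite("pics/side12.png",p[50:350,150:450,::-1].repeat(2,0).repeat(2,1))
s=get_state();print(s["tcp_pos"],s["contact_force"],s["gripper_width"])
E
```

```text
[ 0.48961715 -0.1913128   0.14926681] [ 0.28293674 -0.10469228  0.05486031] 0.08750237368173536
```

View pics/side12.png

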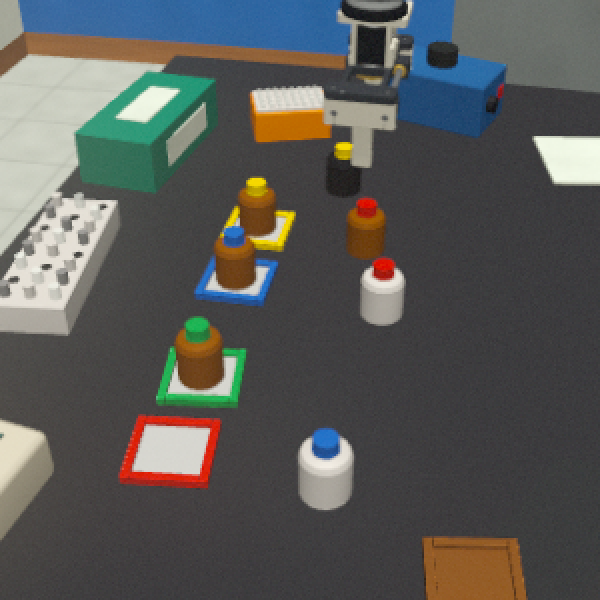

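Yellow is upright in its dock (crop 257,207), and the gripper is over the amber red bottle (366,230). Picking it.

apply_moves:
  commands:
    - {"grip":0,"slide":[0,0,0.03],"roll":0}
    - {"grip":0,"slide":[0,0,0.065],"roll":0}
    - {"grip":0,"slide":[0,0,0.095],"roll":0}
    - {"grip":0,"slide":[0,0,0.115],"roll":0}
    - {"grip":0,"slide":[0,0,0.125],"roll":0}

```text
time_s: 26.65
tcp_pos: [0.4888, -0.1913, 0.022]
eef_rot: [-180.0, -0.1, -180.0]
contact_force: [0.2, -0.5, 0.4]
gripper_width: 0.0876
```

apply_moves:
  commands:
    - {"grip":0,"slide":[0,0,0.006],"roll":0}
    - {"grip":0.1,"slide":[0,0,0.01],"roll":0}
    - {"grip":0.3,"slide":[0,0,0.01],"roll":0}
    - {"grip":0.6,"slide":[0,0,0.01],"roll":0}
    - {"grip":0.6,"slide":[0,0,0.01],"roll":0}

```text
time_s: 27.28
tcp_pos: [0.4886, -0.1912, 0.014]
eef_rot: [-180.0, 0.0, -180.0]
contact_force: [-0.4, 0.2, -0.1]
gripper_width: 0.0547
```

apply_moves:
  commands:
    - {"grip":0.6,"slide":[0,0,0],"roll":0}
    - {"grip":0.6,"slide":[0,0,0],"roll":0}
    - {"grip":0.6,"slide":[0,0,0],"roll":0}

```text
time_s: 27.65
tcp_pos: [0.4886, -0.1912, 0.0139]
eef_rot: [-180.0, 0.0, -179.9]
contact_force: [-0.8, 0.9, 5.6]
gripper_width: 0.0496
```

apply_moves:
  commands:
    - {"grip":0.6,"slide":[0,0,-0.01],"roll":0}
    - {"grip":0.6,"slide":[0,0,-0.03],"roll":0}
    - {"grip":0.6,"slide":[0,0,-0.06],"roll":0}
    - {"grip":0.6,"slide":[0,0,-0.09],"roll":0}
    - {"grip":0.6,"slide":[0,0,-0.11],"roll":0}

```text
time_s: 28.28
tcp_pos: [0.4886, -0.1912, 0.1254]
eef_rot: [-180.0, 0.1, -180.0]
contact_force: [0.3, 0.2, -0.8]
gripper_width: 0.05
```

```bash
python3 - <<'E'
from h import *
for i in range(2): p,d=capture("side"); 
cv2.imwrite("pics/side13.png",p[50:350,150:450,::-1].repeat(2,0).repeat(2,1))
s=get_state();print(s["tcp_pos"],s["contact_force"],s["gripper_width"])
E
```

```text
[ 0.48971496 -0.19131541  0.12616742] [-0.13070444  0.77774523 -1.18138318] 0.04980158286861929
```

View pics/side13.png

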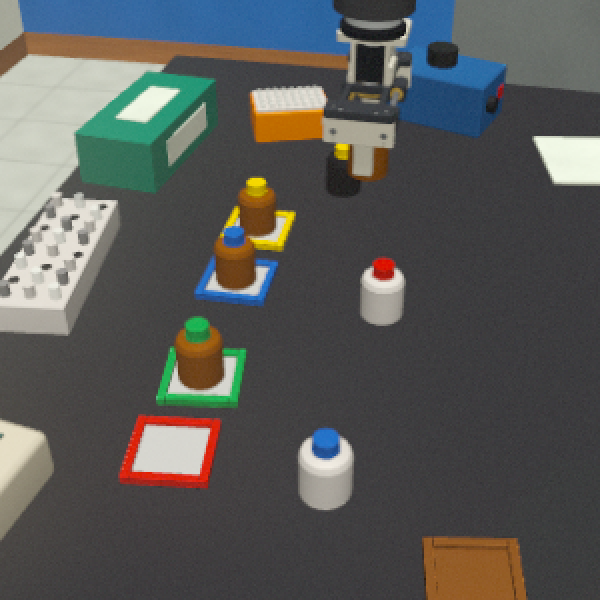

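Red is held. Carrying it to the red dock, 30 mm higher to pass the seated bottles.

apply_moves:
  commands:
    - {"grip":0.6,"slide":[-0.008,0.025,-0.015],"roll":0}
    - {"grip":0.6,"slide":[-0.023,0.07,-0.03],"roll":0}
    - {"grip":0.6,"slide":[-0.039,0.12,-0.03],"roll":0}
    - {"grip":0.6,"slide":[-0.056,0.17,-0.03],"roll":0}
    - {"grip":0.6,"slide":[-0.072,0.22,-0.03],"roll":0}

```text
time_s: 29.0
tcp_pos: [0.56, 0.0305, 0.1529]
eef_rot: [-180.0, -0.1, -180.0]
contact_force: [0.7, -0.5, -0.9]
gripper_width: 0.0501
```

apply_moves:
  commands:
    - {"grip":0.6,"slide":[-0.016,0.05,0],"roll":0}
    - {"grip":0.6,"slide":[-0.032,0.1,0],"roll":0}
    - {"grip":0.6,"slide":[-0.047,0.145,0],"roll":0}
    - {"grip":0.6,"slide":[-0.058,0.178,0.01],"roll":0}
    - {"grip":0.6,"slide":[-0.058,0.178,0.03],"roll":0}

```text
time_s: 29.62
tcp_pos: [0.6187, 0.2095, 0.1224]
eef_rot: [180.0, 0.0, -179.8]
contact_force: [0.1, -0.7, -0.9]
gripper_width: 0.0495
```

apply_moves:
  commands:
    - {"grip":0.6,"slide":[0,0,0.02],"roll":0}
    - {"grip":0.6,"slide":[0,0,0.04],"roll":0}
    - {"grip":0.6,"slide":[0,0,0.06],"roll":0}
    - {"grip":0.6,"slide":[0,0,0.075],"roll":0}
    - {"grip":0.6,"slide":[0,0,0.08],"roll":0}

```text
time_s: 30.25
tcp_pos: [0.6174, 0.2065, 0.042]
eef_rot: [-179.9, -0.1, -180.0]
contact_force: [0.6, -0.3, -0.7]
gripper_width: 0.0499
```

```bash
python3 - <<'E'
from h import *
p,d=capture("side"); cv2.imwrite("pics/side14.png",p[50:350,150:450,::-1].repeat(2,0).repeat(2,1))
s=get_state();print(s["tcp_pos"],s["contact_force"],s["gripper_width"])
E
```

```text
[0.61754    0.20652418 0.04213732] [-1.44628165  0.45867851 -1.45534815] 0.04941438218374289
```

View pics/side14.png

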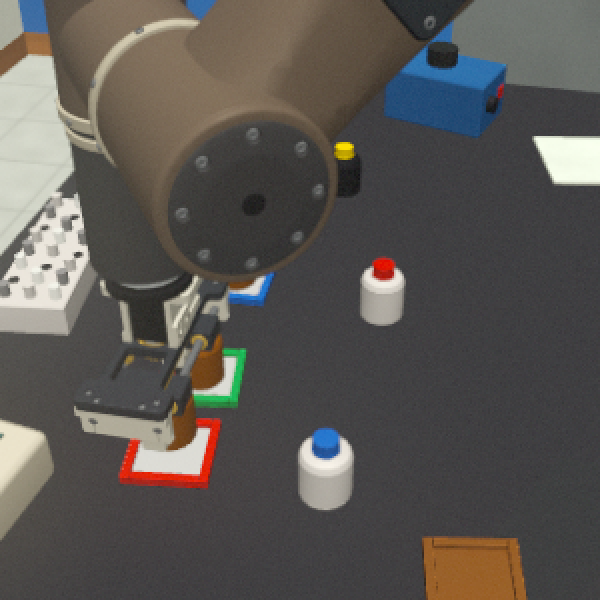

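The red bottle is over the red recess (crop 178,425). Lowering it.

apply_moves:
  commands:
    - {"grip":0.6,"slide":[0,0,0.008],"roll":0}
    - {"grip":0.6,"slide":[0,0,0.015],"roll":0}
    - {"grip":0.6,"slide":[0,0,0.019],"roll":0}
    - {"grip":0.6,"slide":[0,0,0.021],"roll":0}
    - {"grip":0.6,"slide":[0,0,0.022],"roll":0}

```text
time_s: 30.92
tcp_pos: [0.6182, 0.2069, 0.0216]
eef_rot: [180.0, 0.0, -180.0]
contact_force: [0.4, -0.5, -0.9]
gripper_width: 0.0496
```

apply_moves:
  commands:
    - {"grip":0.6,"slide":[0,0,0.001],"roll":0}
    - {"grip":0.6,"slide":[0,0,0.0015],"roll":0}
    - {"grip":0.6,"slide":[0,0,0.002],"roll":0}
    - {"grip":0.6,"slide":[0,0,0.0025],"roll":0}
    - {"grip":0.6,"slide":[0,0,0.003],"roll":0}

```text
time_s: 31.55
tcp_pos: [0.6181, 0.2069, 0.019]
eef_rot: [-180.0, 0.0, -180.0]
contact_force: [-3.7, 0.2, 6.1]
gripper_width: 0.0495
```

```bash
python3 - <<'E'
from h import *
for i in range(3):
  p,d=capture("side")
  s=get_state();print(s["tcp_pos"],s["contact_force"],s["gripper_width"])
E
```

```text
[0.61811905 0.20693744 0.01901522] [-1.38276129  0.60428976  2.78159035] 0.05003310176240634
[0.61812537 0.20691769 0.01899507] [-3.89460584 -0.37786356  4.36265648] 0.049465687811829896
[0.6181369  0.20693264 0.01899908] [-2.1514454  -1.25738581  5.33373035] 0.049597652758037826
```

Release, rise, and back off toward the robot's right to clear the views.

apply_moves:
  commands:
    - {"grip":0.38,"slide":[0,0,0],"roll":0}
    - {"grip":0.3,"slide":[0,0,0],"roll":0}
    - {"grip":0.15,"slide":[0,0,0],"roll":0}
    - {"grip":0,"slide":[0,0,0],"roll":0}
    - {"grip":0,"slide":[0,0,0],"roll":0}

```text
time_s: 32.33
tcp_pos: [0.6181, 0.2069, 0.0185]
eef_rot: [-180.0, -0.0, -180.0]
contact_force: [0.1, -0.1, 0.0]
gripper_width: 0.0847
```

apply_moves:
  commands:
    - {"grip":0,"slide":[0,0,-0.01],"roll":0}
    - {"grip":0,"slide":[0,0,-0.03],"roll":0}
    - {"grip":0,"slide":[0,0,-0.07],"roll":0}
    - {"grip":0,"slide":[0,0,-0.12],"roll":0}
    - {"grip":0,"slide":[0,0,-0.17],"roll":0}

```text
time_s: 32.95
tcp_pos: [0.618, 0.2068, 0.191]
eef_rot: [180.0, 0.0, -180.0]
contact_force: [0.4, 0.0, -0.3]
gripper_width: 0.0876
```

apply_moves:
  commands:
    - {"grip":0,"slide":[0.02,-0.04,0],"roll":0}
    - {"grip":0,"slide":[0.04,-0.09,0],"roll":0}
    - {"grip":0,"slide":[0.06,-0.145,0],"roll":0}
    - {"grip":0,"slide":[0.08,-0.2,0],"roll":0}
    - {"grip":0,"slide":[0.1,-0.255,0],"roll":0}

```text
time_s: 33.58
tcp_pos: [0.5175, -0.0497, 0.1896]
eef_rot: [180.0, 0.1, -179.9]
contact_force: [1.3, 0.2, 0.3]
gripper_width: 0.0878
```

apply_moves:
  commands:
    - {"grip":0,"slide":[0.02,-0.055,0],"roll":0}
    - {"grip":0,"slide":[0.04,-0.11,0],"roll":0}
    - {"grip":0,"slide":[0.06,-0.165,0],"roll":0}
    - {"grip":0,"slide":[0.08,-0.22,0],"roll":0}
    - {"grip":0,"slide":[0.1,-0.27,0],"roll":0}

```text
time_s: 34.2
tcp_pos: [0.4177, -0.3201, 0.1897]
eef_rot: [-180.0, 0.1, -180.0]
contact_force: [1.7, -0.5, 0.1]
gripper_width: 0.0873
```

apply_moves:
  commands:
    - {"grip":0,"slide":[0.025,-0.05,0],"roll":0}
    - {"grip":0,"slide":[0.05,-0.1,0],"roll":0}
    - {"grip":0,"slide":[0.06,-0.13,0],"roll":0}
    - {"grip":0,"slide":[0.06,-0.13,0],"roll":0}
    - {"grip":0,"slide":[0.06,-0.13,0],"roll":0}

```text
time_s: 34.83
tcp_pos: [0.3584, -0.4481, 0.1889]
eef_rot: [-180.0, 0.0, -180.0]
contact_force: [-0.0, 0.1, 0.1]
gripper_width: 0.0875
```

```bash
python3 - <<'E'
from h import *
np.set_printoptions(precision=4,suppress=True)
P={}
for c in("side","top"):
  P[c]=capture(c); cv2.imwrite(f"pics/{c}15.png",P[c][0][:,:,::-1])
c=get_calibration("top"); d=P["top"][1]
yy,xx=np.mgrid[:400,:640]; K=np.array(c["mtx"])
u=cv2.undistortPoints(np.c_[xx.ravel(),yy.ravel()].astype(float).reshape(-1,1,2),K,np.array(c["distortion"])).reshape(-1,2)
W=(np.c_[u,np.ones(len(u))]*d.reshape(-1,1)-np.array(c["t"]))@np.array(c["R"])
for nm,e in dict(blue=(.632,-.087),green=(.6215,.095),yellow=(.637,-.208),red=(.619,.207),wb=(.463,.222),wr=(.449,-.059),blk=(.543,-.34)).items():
  s=W[(np.hypot(W[:,0]-e[0],W[:,1]-e[1])<.04)&(d.ravel()>0)&(W[:,2]>.062)]
  print(nm,len(s),s.mean(0),np.percentile(s[:,2],60))
s=get_state();print(s["time_s"],s["tcp_pos"],s["contact_force"])
E
```

```text
blue 152 [ 0.6321 -0.0845  0.0727] 0.07546637373377131
green 142 [0.6211 0.0945 0.0726] 0.07544613067495927
yellow 157 [ 0.6353 -0.2057  0.0724] 0.07551555419361808
red 134 [0.617  0.2043 0.0732] 0.07493591612725195
wb 117 [0.4639 0.222  0.0701] 0.07063970527640534
wr 109 [ 0.4503 -0.0589  0.0707] 0.07130693884191779
blk 127 [ 0.5441 -0.3419  0.0703] 0.07112351416930501
34.925 [ 0.3589 -0.4477  0.189 ] [ 0.0785 -0.2011  0.4016]
```

View pics/top15.png

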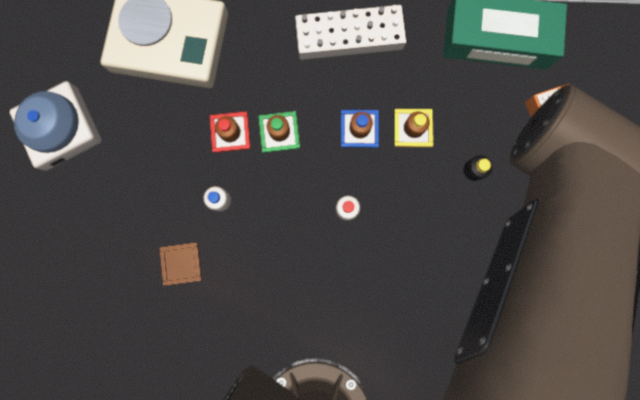

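View pics/side15.png

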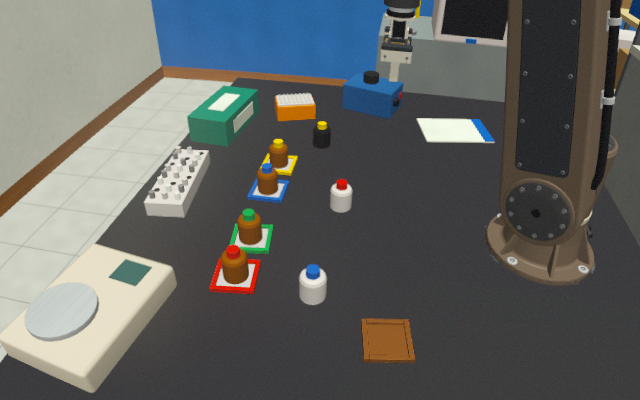

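Both views show all four amber bottles upright in their matching docks: red (228,128), green (278,127), blue (361,124) and yellow (417,123) in the top view. The white and black bottles have not moved, and the robot is clear.

```bash
python3 -c "
from plant import *
print(close_job(), get_state()['time_s'])"
```

```text
the job is handed in; nothing more can be done
the job is handed in; nothing more can be done
```

All four amber bottles are standing in the docks that match their caps, loaded in the order blue, green, yellow, red. I handed the job in at about 35 s of the 109 s allowed; the hand-in reports no verdict.

- **Seating:** I lowered each bottle slowly until the measured load showed it resting on the dock floor, about 1 N for blue and 3 to 6 N for the others, then released it. In the last pictures all four stand upright. Depth puts the cap tops at 75 mm, which matches a 70 mm bottle on a 5 mm floor. The bottle positions are within about 4 mm of the dock centres, and each recess leaves 8 mm of clearance around the bottle.
- **Left alone:** The two white bottles and the black look-alike measure within 1 mm of where they started, and the brown tray is unchanged in the pictures.
- **Robot:** The gripper is open and well clear of everything.
- **Disagreements:**
  - **Camera positions:** the two cameras differed by up to about 3 mm on dock positions, so I used values in between.
  - **Network detections:** one side-camera network fix for the blue dock pointed to the wrong place. One for the red dock ranked the brown tray first. I ignored both and used the measured dock floors.

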